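# Pack the riveting kit tray

### The arm

A 7-joint arm with a two-finger parallel gripper is mounted at the origin on the work surface. World frame = base frame: x ahead of the robot, y to its left, z up, the work surface at z = 0. Lengths are in m, angles in rad, forces in N, time in s.
With the tool pointing down it reaches from about 0.4 to 0.85 m from the base axis. Payload 4.5 kg.
Tool frame: the origin (TCP) lies at the very end of the fingers, on their centre line; the grasp point (between the pads) lies 19 mm behind it (r.pinch_z is the distance from the TCP to the grasp point, in m); z points along the fingers, y is the line along which they close (so a half turn about z gives the same grasp; the last joint's range is limited). The gripper opens to 88 mm and grips with 3 to 60 N. Pads are 18 mm wide; open, the fingers measure 123 mm over their backs; the gripper's body (75 mm by 187 mm) begins 45 mm behind the grasp point.
Start: joints at [-1.095, 0.689, -0.195, 1.565, 0.157, 0.902, -0.215], TCP at [0.267, 0.565, 0.211] pointing down, gripper open.
Joint ranges: [-3.01, 3.01], [-0.46, 2.08], [-1.47, 1.51], [0.13, 2.56], [-1, 4.14], [0.04, 2.09], [-2.66, 2.66]. Speed limits (rad/s): [2.57, 2.57, 3.14, 3.14, 3.14, 3.14, 3.14].

### API

Orientations are given as a unit quaternion [x, y, z, w].
In Python, from plant import r, cams gives the robot as it stands.
- The arm moves only by the shell command python3 -m pendant 'ROWS' [FORCE]. ROWS is JSON, a list of rows, each a list of 3 entries, a list of its own where there are three numbers: the closure, from -1 (fully open) to 1 (shut), then the shift along the tool's x, y, z in mm, then the turn, a rotation vector about the tool's x, y, z in degrees. A call has 1 to 8 rows; each row shifts and turns the commanded pose from where the row before left it, along the tool's axes as they then stand; what a row does not reach is not made up. A row lasts 1/8 s, in which the tool goes at most 62.5 mm and 10.7 degrees, less where a joint would pass 70% of its speed; a pose out of reach is approached as far as the arm can. A call with a gripper value outside its range is refused whole. The fingers move at their own pace and stop on an object; FORCE is the grip in N (left out, the last holds). Time passes only in rows, so rows that do not move let the fingers close. It gives the time, the measured TCP pose, the force, the opening and the grip force at its end, in the units of the state.
- r.get_state(): the state, without advancing time (a new reading comes with each control period).
- cams.snapshot(name): name is "scene" or "top" or "wrist"; returns a dict with "img" (480x640x3 uint8, red, green, blue), "camera_matrix" (3x3 intrinsics, pixels), "camera_from_world" (4x4, takes a point from world to camera coordinates); the wrist camera has in their place "tool_from_camera" (4x4, takes a point from camera to tool coordinates, whose origin is the TCP and whose axes are the flange's). Camera axes: x right, y up, looking along -z (the intrinsics and any distortion apply to the point x, -y, -z); pixel columns grow to the right and rows downward; lengths in m; the calibration is good to about 2 mm. A picture is of the moment at which its call begins: read the wrist's pose just before it. There is no depth.
- r.finish_job(): hands the job in; it is judged then, once.
The state is a dict: "clock": time; "q": joint angles; "qd": joint speeds; "joint_torque": joint torques, N m; "tool_pos": TCP position; "eef_rot": TCP orientation; "contact_force": force on the tool from outside, world axes, zero at the start; "moment": the same for the moment, N m; "opening": opening from 0.0 (shut) to 1.0 (fully open); "finger_force": force on a finger pad.
Only numpy, scipy, OpenCV 4.12 (cv2) and the standard library are available. Lean on these libraries where they do the work, as an engineer would, in place of code of your own. Each camera call takes 0.05 s, during which the arm holds its last target. There are 200 camera calls.

### The job

The riveting job is finished: put the kit back in its blue tray, each thing in the bin whose floor shows its outline. The red stop is captive in the T-track, so slide it out of the track's open end, then stand it upright on its foot in its bin; the bucking bar with the yellow band goes flat in its bin, and the two copper-coloured sheet clamps lie flat on the floor of theirs. Set things down, do not drop them, and leave the bar with the blue band and the black clamp where they are: they belong to another kit.

Things in the scene. Friction and masses are not known exactly. Their poses are not given: they have to be found in the camera images.
- stop: Red work stop captive in the T-track: red block 28 mm (x, across the track) x 40 mm (y, along the track) x 24 mm high, a black knob 20 mm wide and 11 mm high on top; below the block a neck 8 mm wide and 7 mm high, and a T foot 26 x 40 x 5 mm. Overall 47 mm high, 0.15 kg. Origin: middle of the foot's underside, so the block spans 12 to 36 mm above it; z up. It slides freely with 2 mm play up and down and 2.5 mm sideways; grip the block across its 28 mm sides.
- track: Aluminium T-track fixed to the bench, 200 mm long (y) x 40 mm wide (x) x 18 mm high. Origin: middle of its underside. Open at the +y end (100 mm from the origin); black cap, 6 mm thick, on the -y end. The stop's foot runs 6 mm above the bench, under the lips, and its block rides on top of them; the stop can be lifted once its middle is more than 120 mm along +y from the track's origin.
- bar_yellow: Steel bucking bar with a painted yellow band, lying flat: 90 long x 28 x 22 mm high, the last 30 mm at the +x end narrowed to 20 wide and 14 high; the 18 mm wide band is 15 mm from the middle towards the thick (-x) end. About 0.36 kg. Origin: underside, middle of the 90 mm length; x along its length, z up; balances 7 mm towards -x. It belongs to this kit.
- clamp_a: Square-bodied spring sheet clamp (temporary rivet fastener), copper-coloured, lying on the bench: body 40 long x 13 x 13 mm, with a round spring plunger 13 mm long at the -x end and a steel nose and needle 14 mm long at the +x end (67 mm overall), 30 g. Origin: underside, at the middle of the square body (also the grip point); x along its length, z up. Belongs to this kit; the two copper ones are alike.
- clamp_b: Square-bodied spring sheet clamp (temporary rivet fastener), copper-coloured, lying on the bench: body 40 long x 13 x 13 mm, with a round spring plunger 13 mm long at the -x end and a steel nose and needle 14 mm long at the +x end (67 mm overall), 30 g. Origin: underside, at the middle of the square body (also the grip point); x along its length, z up. Belongs to this kit; the two copper ones are alike.
- bar_blue: Steel bucking bar with a painted blue band, lying flat: 90 long x 28 x 22 mm high, the last 30 mm at the +x end narrowed to 20 wide and 14 high; the 18 mm wide band is 15 mm from the middle towards the thick (-x) end. About 0.36 kg. Origin: underside, middle of the 90 mm length; x along its length, z up; balances 7 mm towards -x. It belongs to another kit: leave it.
- clamp_black: Square-bodied spring sheet clamp (temporary rivet fastener), black, lying on the bench: body 40 long x 13 x 13 mm, with a round spring plunger 13 mm long at the -x end and a steel nose and needle 14 mm long at the +x end (67 mm overall), 30 g. Origin: underside, at the middle of the square body (also the grip point); x along its length, z up. It belongs to another kit: leave it.
- bin_bar: Black open bin, fixed in the blue kit tray, the one with the yellow outline of the bucking bar on its floor. Outside 126 (x) x 92 (y) x 20 mm high, walls and floor 3 mm, so inside 120 x 86 x 17 mm deep. Origin: middle of its underside, 3 mm above the bench (its inner floor is 3 mm higher); x along its long side, z up. The bar fits lengthwise along x.
- bin_clamps: Black open bin, fixed in the blue kit tray, the one with the orange outlines of two sheet clamps on its floor. Outside 126 (x) x 92 (y) x 20 mm high, walls and floor 3 mm, so inside 120 x 86 x 17 mm deep. Origin: middle of its underside, 3 mm above the bench (its inner floor is 3 mm higher); x along its long side, z up. The outlines lie across the bin, along y, at x = -28 and +28 mm.
- bin_stop: Black open bin, fixed in the blue kit tray, the one with a red rectangle with a black disc (the stop seen from above) on its floor. Outside 126 (x) x 92 (y) x 20 mm high, walls and floor 3 mm, so inside 120 x 86 x 17 mm deep. Origin: middle of its underside, 3 mm above the bench (its inner floor is 3 mm higher); x along its long side, z up. The outline lies in the middle, 44 along x, 32 along y.
There are look-alikes about, which are no part of the job. Leave any pink or purple look-alike of the clamp_b alone. What is shaped like the bin_bar but turquoise is not meant.

How it is judged:
By the outcome, as a careful person would: the job done as asked, in the order asked, and still so for the second after the job is handed in, with the robot touching nothing.
It also fails if it takes over 118 s, if anything falls off the work surface, if the arm or the gripper's body presses on something with over 40 N, if the wrist force passes 120 N, or if a joint passes its speed limit or range.

## Working session

There is one attempt and no reset: what is moved stays moved. The work goes in short steps, Python scripts to look and compute and a shell command to move; the robot and the scene stay as the last step left them, time stands still between calls to the robot, and variables do not carry over. Pictures are saved under pics/ and viewed, at most 16 in all, crops included, and the job is handed in when it is done.

```bash
ls; mkdir -p pics; python3 - <<'E'
from plant import r,cams
import cv2
s=r.get_state();print(s,r.pinch_z)
for n in("scene","top"):
    d=cams.snapshot(n);cv2.imwrite(f"pics/{n}0.png",d["img"][:,:,::-1]);print(n,d["camera_matrix"],d["camera_from_world"],[k for k in d])
print(cams.snapshot("wrist")["tool_from_camera"])
E
```

```text
pics
{'clock': 0.0, 'q': array([-1.09520047,  0.68999353, -0.19449305,  1.56634088,  0.15727719,
        0.90246519, -0.21506832]), 'qd': array([-2.93872845e-04, -1.06070439e-03,  4.34635524e-04, -2.97182377e-04,
       -1.50630882e-03, -6.77355678e-05,  1.10633184e-03]), 'joint_torque': array([ 3.15109301e-04, -5.27556109e+01, -1.26717377e+00, -1.53427023e+01,
       -5.26783406e-02,  6.31302901e-03,  1.58718744e-04]), 'tool_pos': array([0.26698985, 0.56435601, 0.20980441]), 'eef_rot': array([ 2.19064078e-01,  9.75710050e-01, -8.98996232e-04, -1.39412769e-04]), 'contact_force': array([-0.15067202, -0.22001004, -0.17986866]), 'moment': array([ 0.03280027,  0.02822593, -0.03901098]), 'finger_force': 0.0, 'opening': 0.9982998361909147} 0.0187
scene [[478.8398561    0.         331.48944326]
 [  0.         478.8398561  245.70033579]
 [  0.           0.           1.        ]] [[ 0.60836422  0.79355834 -0.01257505 -0.32801888]
 [-0.67519762  0.52582319  0.51731822  0.37652005]
 [ 0.41713444 -0.30622725  0.85570073 -1.19274437]
 [ 0.          0.          0.          1.        ]] ['img', 'camera_matrix', 'camera_from_world']
top [[481.02047101   0.         317.60398283]
 [  0.         481.02047101 239.60039029]
 [  0.           0.           1.        ]] [[-0.02562447 -0.99965386  0.00596137 -0.02819076]
 [ 0.99393281 -0.02483885  0.10714759 -0.543635  ]
 [-0.10696243  0.0086708   0.99422525 -1.04038403]
 [ 0.          0.          0.          1.        ]] ['img', 'camera_matrix', 'camera_from_world']
[[-5.48033430e-04  9.63351767e-01  2.68240700e-01  6.81298338e-02]
 [ 9.99999838e-01  5.69469894e-04 -2.11185993e-06  2.88556740e-04]
 [-1.54789467e-04  2.68240655e-01 -9.63351923e-01 -1.74423310e-01]
 [ 0.00000000e+00  0.00000000e+00  0.00000000e+00  1.00000000e+00]]
```

View pics/top0.png

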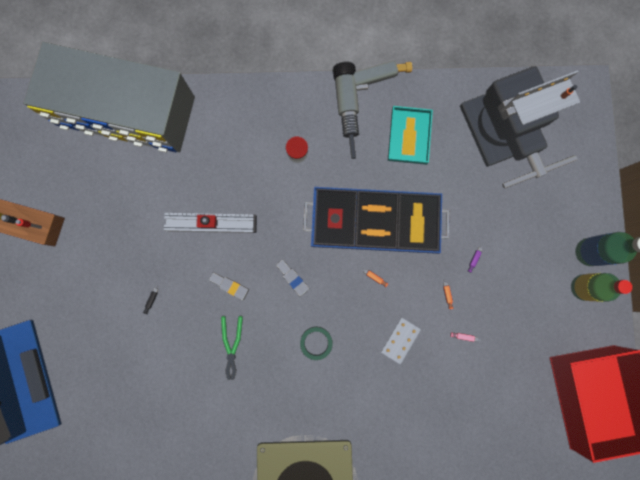

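View pics/scene0.png

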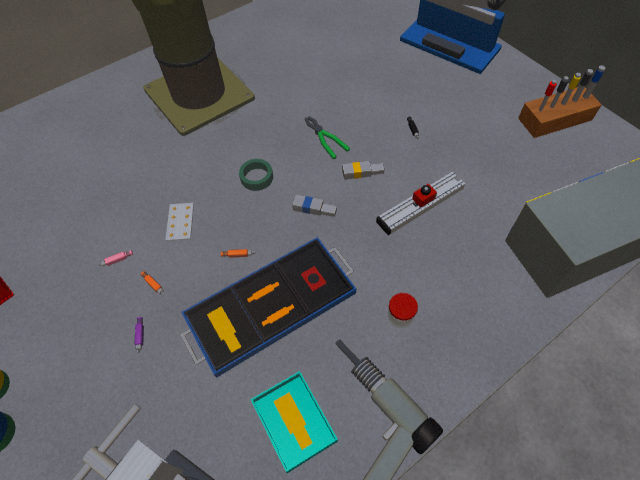

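The top view shows the track (165–254, 222) with its stop at (206,221) and its black cap at the right (-y) end. The yellow bar is at (230,287), the blue bar at (293,278), the orange clamps at (376,278) and (448,295), and the black clamp at (151,300). The tray holds the stop bin (335,218), clamps bin (377,220) and bar bin (418,222). Enlarging next.

```bash
python3 - <<'E'
import cv2
i=cv2.imread("pics/top0.png")
for n,(x,y) in dict(a=(150,190),b=(300,180)).items():
    c=cv2.resize(i[y:y+140,x:x+190],None,fx=4.2,fy=4.2,interpolation=cv2.INTER_CUBIC);cv2.imwrite(f"pics/c{n}.png",c)
E
```

```text
(no output)
```

View pics/ca.png

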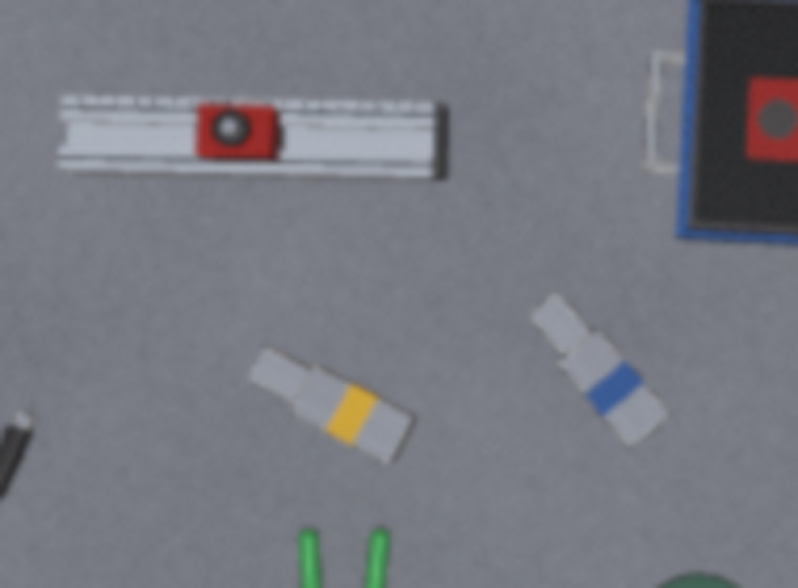

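View pics/cb.png

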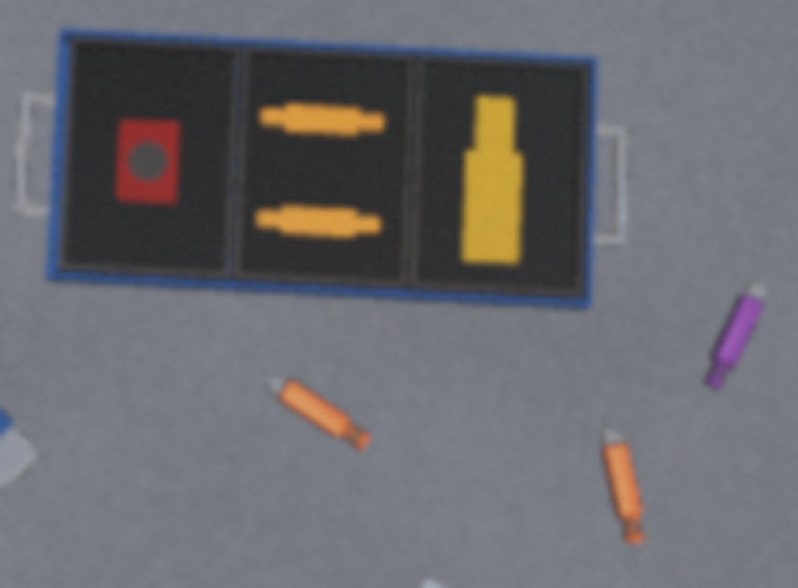

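Crop a shows the stop block at (197–278,103–160), the track's open end at (60,133) and its cap at (446,141). The yellow bar runs from its narrow end (257,362) to its thick end (401,439). Crop b shows the bin outlines, and the copper clamps at (318,409) and (622,482). Converting to world.

```bash
cat > h.py <<'E'
import numpy as np,cv2
from scipy.spatial.transform import Rotation as R
from plant import r,cams
C=np.diag([1,-1,-1.])
def ray(K,px): return C@np.linalg.inv(K)@np.array([px[0],px[1],1.])
def hit(o,d,z): return o+d*(z-o[2])/d[2]
def top(px,z,name="top",_c={}):
    d=_c.setdefault(name,None) or _c.__setitem__(name,cams.snapshot(name)) or _c[name]
    T=np.linalg.inv(d["camera_from_world"]); return hit(T[:3,3],T[:3,:3]@ray(d["camera_matrix"],px),z)
def pose(s=None):
    s=s or r.get_state(); T=np.eye(4);T[:3,:3]=R.from_quat(s["eef_rot"]).as_matrix();T[:3,3]=s["tool_pos"];return T
def look(name):
    T=pose(); d=cams.snapshot("wrist"); cv2.imwrite(f"pics/{name}.png",d["img"][:,:,::-1])
    np.savez(f"{name}.npz",T=T@d["tool_from_camera"],K=d["camera_matrix"])
def wr(name,px,z):
    d=np.load(name+".npz"); return hit(d["T"][:3,3],d["T"][:3,:3]@ray(d["K"],px),z)
def yaw(): # world angle of tool y (mod pi), deg
    y=pose()[:3,1]; return np.degrees(np.arctan2(y[1],y[0]))
def go(p,ydeg=None,T=None):
    """total shift(mm, tool axes) and turn(deg about tool z) to point p with tool y at world angle ydeg, vertical"""
    T=pose() if T is None else T
    if ydeg is not None:
        e=(ydeg-np.degrees(np.arctan2(T[1,1],T[0,1]))+90)%180-90
        # target vertical rot
        yv=np.degrees(np.arctan2(T[1,1],T[0,1]))+e; a=np.radians(yv)
        Y=np.array([np.cos(a),np.sin(a),0]);Z=np.array([0,0,-1.]);X=np.cross(Y,Z)
        rv=R.from_matrix(T[:3,:3].T@np.c_[X,Y,Z]).as_rotvec(degrees=True)
    else: rv=np.zeros(3)
    print("shift",np.round(T[:3,:3].T@(np.array(p)-T[:3,3])*1e3,1),"turn",np.round(rv,1))
E
python3 - <<'E'
from h import *
A=lambda x,y:(150+x/4.2-.4,190+y/4.2-.4); B=lambda x,y:(300+x/4.2-.4,180+y/4.2-.4)
for n,p,z in [("track open",A(60,133),.018),("cap",A(446,141),.018),
 ("stop",A(237.5,131.5),.042),("yel thick",A(401,439),.022),("yel thin",A(257,362),.014),("yelband",A(352,415),.022),
 ("blue thick",A(648,427),.022),("blue thin",A(545,305),.014),
 ("clA nose",B(270,381),.0065),("clA body",B(318,409),.013),("clA pl",B(365,442),.0065),
 ("clB nose",B(611,433),.0065),("clB body",B(622,482),.013),("clB pl",B(635,540),.0065),
 ("Ostop",B(148,161),.006),("Obar thin",B(495,96),.006),("Obar thick",B(491,264),.006),("Oc+",B(322,120),.006),("Oc-",B(318,222),.006),
 ("tray TL",B(62,30),.022),("tray TR",B(596,58),.022),("tray BL",B(50,278),.022),("tray BR",B(590,305),.022)]:
    print(n,np.round(top(p,z)*1e3))
go([.5,.2,.2],90); print(yaw(), pose()[:3,:3].round(2))
E
```

```text
track open [594. 303.  18.]
cap [585.  96.  18.]
stop [589. 203.  42.]
yel thick [426. 121.  22.]
yel thin [469. 199.  14.]
yelband [440. 147.  22.]
blue thick [429.  -9.  22.]
blue thin [496.  45.  14.]
clA nose [ 473. -145.    6.]
clA body [ 457. -169.   13.]
clA pl [ 439. -195.    6.]
clB nose [ 440. -327.    6.]
clB body [ 414. -329.   13.]
clB pl [ 383. -337.    6.]
Ostop [594. -83.   6.]
Obar thin [ 625. -273.    6.]
Obar thick [ 533. -267.    6.]
Oc+ [ 614. -178.    6.]
Oc- [ 558. -174.    6.]
tray TL [664. -38.  22.]
tray TR [ 642. -325.   22.]
tray BL [530. -28.  22.]
tray BR [ 508. -315.   22.]
shift [-366.4 -230.    10.4] turn [ -0.1  -0.  -25.3]
64.68910468199469 [[-0.9   0.43 -0.  ]
 [ 0.43  0.9  -0.  ]
 [-0.   -0.   -1.  ]]
```

```bash
python3 - <<'E'
from h import *
go([.589,.203,.12],-2.5); print(yaw())
E
```

```text
shift [-445.6 -189.2   90.4] turn [-0.   0.  67.2]
64.68910468199469
```

```bash
python3 -m pendant '[[-1,[-45,-19,5],[0,0,0]],[-1,[-45,-19,5],[0,0,0]],[-1,[-45,-19,5],[0,0,0]],[-1,[-45,-19,5],[0,0,0]],[-1,[-45,-19,5],[0,0,0]],[-1,[-45,-19,5],[0,0,0]],[-1,[-45,-19,5],[0,0,0]],[-1,[-45,-19,5],[0,0,0]]]'
python3 -m pendant '[[-1,[-44,-19,25],[0,0,0]],[-1,[-42,-18,25],[0,0,0]],[-1,[0,0,0],[0,0,10]],[-1,[0,0,0],[0,0,10]],[-1,[0,0,0],[0,0,10]],[-1,[0,0,0],[0,0,10]],[-1,[0,0,0],[0,0,10]],[-1,[0,0,0],[0,0,10]]]'
python3 -m pendant '[[-1,[0,0,0],[0,0,7]],[-1,[0,0,0],[0,0,0]],[-1,[0,0,0],[0,0,0]]]'
python3 -c "
from h import *
look('w1');go([.589,.203,.12],-2.5)"
```

```text
clock: 1.2
tool_pos: [0.5286, 0.2724, 0.1704]
eef_rot: [0.219, 0.976, 0.0, -0.0]
contact_force: [0.6, 0.0, 0.4]
opening: 1.004
finger_force: 0.0
clock: 2.2
tool_pos: [0.5894, 0.2035, 0.1204]
eef_rot: [0.68, 0.734, -0.0, -0.0]
contact_force: [0.3, -0.9, -0.4]
opening: 1.001
finger_force: 0.0
clock: 2.58
tool_pos: [0.5895, 0.2035, 0.1205]
eef_rot: [0.72, 0.693, -0.0, -0.0]
contact_force: [-0.0, 0.3, -0.1]
opening: 1.0
finger_force: 0.0
shift [-0.5 -0.5  0.6] turn [-0.  -0.   0.3]
```

View pics/w1.png

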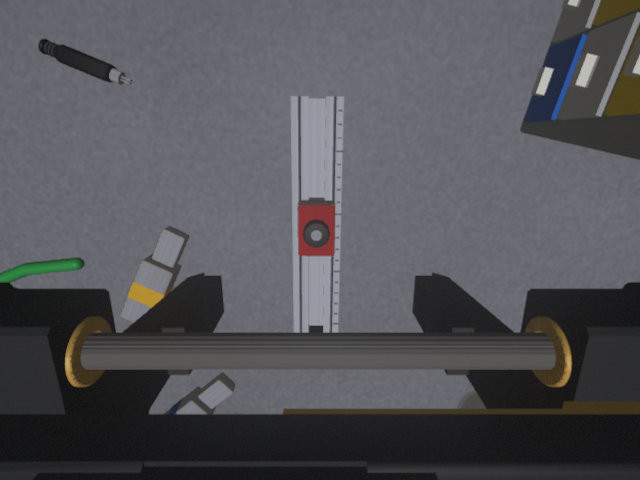

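The wrist view shows the stop block top spanning (298–335, 206–255). The track runs vertically, open end at y=97 with edges at 291 and 344.

```bash
python3 - <<'E'
from h import *
for n,p,z in [("blk TL",(299,206),.042),("TR",(334,206),.042),("BR",(335,255),.042),("BL",(299,255),.042),("tr TL",(291,97),.018),("tr TR",(344,97),.018),("trBL",(294,332),.018),("trBR",(339,332),.018),("knob",(316,233),.053)]:
    print(n,np.round(wr('w1',p,z)*1e3,1))
E
```

```text
blk TL [577.1 224.9  42. ]
TR [603.1 223.9  42. ]
BR [602.8 185.4  42. ]
BL [575.  186.5  42. ]
tr TL [574.  303.4  18. ]
tr TR [613.7 301.9  18. ]
trBL [564.9 105.2  18. ]
trBR [605.5 103.6  18. ]
knob [589.  206.6  53. ]
```

```bash
python3 -m pendant '[[-1,[1,0,30],[0,0,0]],[-1,[0,0,30],[0,0,0]],[-1,[0,0,27],[0,0,0]],[-1,[0,0,10],[0,0,0]],[-1,[0,0,0],[0,0,0]],[0.3,[0,0,0],[0,0,0]],[0.3,[0,0,0],[0,0,0]],[0.3,[0,0,0],[0,0,0]]]' 15
python3 -m pendant '[[1,[0,0,0],[0,0,0]],[1,[0,0,0],[0,0,0]],[1,[0,0,0],[0,0,0]],[1,[0,0,0],[0,0,0]],[1,[0,0,0],[0,0,0]],[1,[0,0,0],[0,0,0]],[1,[0,0,-1],[0,0,0]],[1,[0,0,0],[0,0,0]]]' 15
```

```text
clock: 3.62
tool_pos: [0.59, 0.2046, 0.0243]
eef_rot: [0.721, 0.693, 0.001, 0.0]
contact_force: [0.3, 0.1, -0.4]
opening: 0.68
finger_force: 0.0
clock: 4.62
tool_pos: [0.5898, 0.2044, 0.0246]
eef_rot: [0.721, 0.693, 0.0, 0.0]
contact_force: [0.2, 0.3, -2.1]
opening: 0.2
finger_force: 15.0
```

```bash
python3 -m pendant '[[1,[10,0,0],[0,0,0]],[1,[10,0,0],[0,0,0]],[1,[10,0,0],[0,0,0]],[1,[0,0,0],[0,0,0]]]'
python3 -c "
from h import *
look('w2');print(r.get_state()['opening'])"
```

```text
clock: 5.12
tool_pos: [0.5911, 0.2346, 0.0245]
eef_rot: [0.721, 0.693, 0.0, 0.0]
contact_force: [-0.6, 0.7, 0.3]
opening: 0.018
finger_force: 0.0
0.00529986014567501
```

View pics/w2.png

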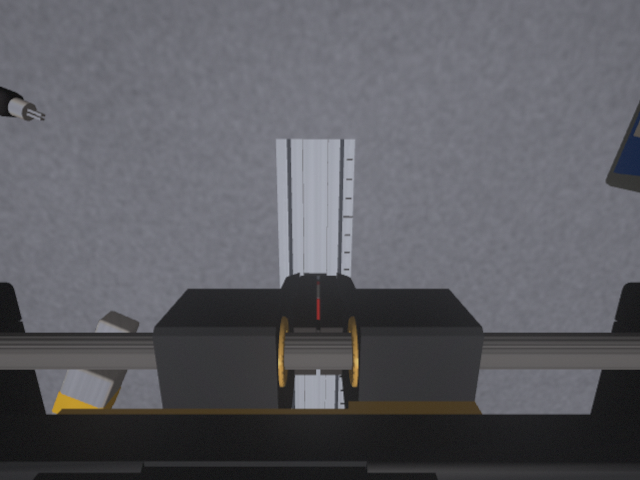

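The fingers are now closed at (318,290) in front of the stop, with its red showing through the slit, so the grip slipped. I'll open, lift and look again.

```bash
python3 -m pendant '[[1,[0,0,-30],[0,0,0]],[-1,[0,0,-45],[0,0,0]],[-1,[0,0,0],[0,0,0]],[-1,[0,0,0],[0,0,0]],[-1,[0,0,0],[0,0,0]],[-1,[0,0,0],[0,0,0]],[-1,[0,0,0],[0,0,0]],[-1,[0,0,0],[0,0,0]]]'
python3 -c "
from h import *
look('w3')"
```

```text
clock: 6.18
tool_pos: [0.5908, 0.2344, 0.0993]
eef_rot: [0.721, 0.693, -0.0, -0.0]
contact_force: [-0.1, -0.3, 0.2]
opening: 0.776
finger_force: 0.0
```

View pics/w3.png

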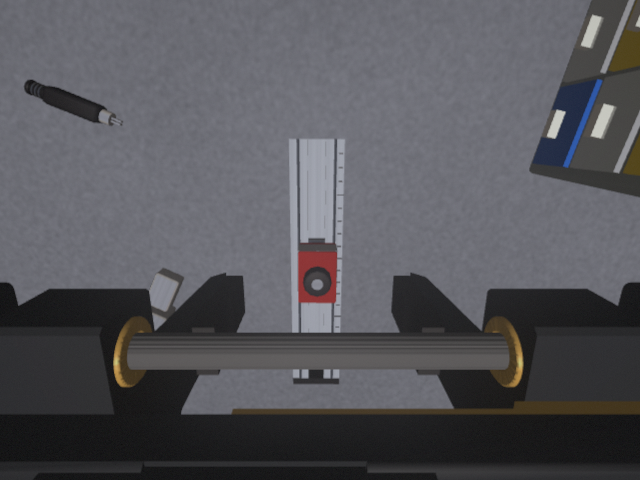

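The stop block top now spans (298–336, 251–302) in this view.

```bash
python3 - <<'E'
from h import *
for n,p,z in [("blk TL",(299,251),.042),("TR",(335,251),.042),("BR",(336,302),.042),("BL",(299,302),.042),("tr TL",(290,139),.018),("tr TR",(345,139),.018),("knob",(317,281),.053)]:
    print(n,np.round(wr('w3',p,z)*1e3,1))
E
```

```text
blk TL [577.9 227.5  42. ]
TR [603.3 226.5  42. ]
BR [603.  186.9  42. ]
BL [575.7 188.   42. ]
tr TL [574.5 304.   18. ]
tr TR [613.7 302.4  18. ]
knob [589.9 208.9  53. ]
```

```bash
python3 -m pendant '[[-1,[-27,0,0],[0,0,0]],[-1,[0,0,30],[0,0,0]],[-1,[0,0,30],[0,0,0]],[-1,[0,0,15],[0,0,0]],[-1,[0,0,4],[0,0,0]],[0.2,[0,0,0],[0,0,0]],[0.2,[0,0,0],[0,0,0]],[0.2,[0,0,0],[0,0,0]]]' 30
python3 -m pendant '[[0.2,[0,0,0],[0,0,0]],[0.2,[0,0,0],[0,0,0]],[0.5,[0,0,0],[0,0,0]],[0.5,[0,0,0],[0,0,0]]]'
python3 -m pendant '[[0.5,[0,0,0],[0,0,0]],[0.5,[0,0,0],[0,0,0]]]'
```

```text
clock: 7.22
tool_pos: [0.5903, 0.2077, 0.0214]
eef_rot: [0.721, 0.693, 0.001, 0.0]
contact_force: [-0.3, 0.1, -0.1]
opening: 0.678
finger_force: 0.0
clock: 7.72
tool_pos: [0.5897, 0.2075, 0.0206]
eef_rot: [0.721, 0.693, -0.0, -0.0]
contact_force: [-0.3, -0.6, 0.3]
opening: 0.254
finger_force: 0.0
clock: 7.98
tool_pos: [0.5897, 0.2075, 0.0206]
eef_rot: [0.721, 0.693, 0.0, -0.0]
contact_force: [-0.3, -0.1, 1.1]
opening: 0.252
finger_force: 0.0
```

```bash
python3 -m pendant '[[1,[0,0,0],[0,0,0]],[1,[0,0,0],[0,0,0]],[1,[0,0,0],[0,0,0]]]' 40
python3 -m pendant '[[1,[0,0,0],[0,0,0]],[1,[0,0,0],[0,0,0]],[1,[2,0,0],[0,0,0]],[1,[3,0,0],[0,0,0]],[1,[0,0,0],[0,0,0]]]'
python3 -c "
from h import *
look('w4')"
```

```text
clock: 8.35
tool_pos: [0.5896, 0.2075, 0.0206]
eef_rot: [0.721, 0.693, -0.0, -0.0]
contact_force: [-1.4, 0.8, 0.4]
opening: 0.198
finger_force: 40.0
clock: 8.98
tool_pos: [0.5904, 0.2133, 0.0206]
eef_rot: [0.721, 0.693, 0.001, 0.0]
contact_force: [0.5, -0.1, 1.1]
opening: 0.199
finger_force: 40.0
```

View pics/w4.png

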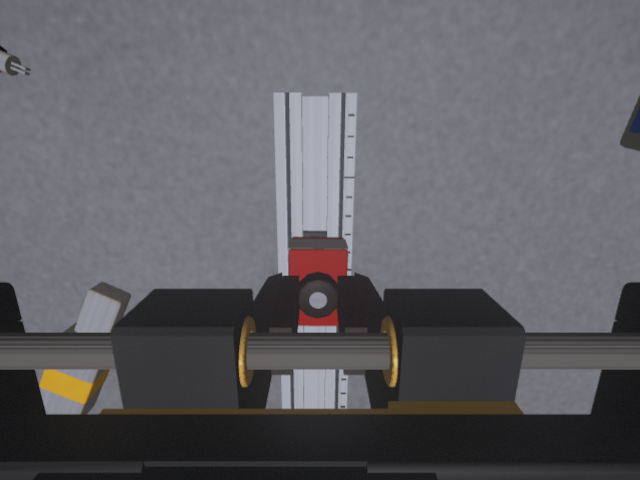

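The gripper now holds the knob at (318,298): the dark fingertips at (298) and (340) cover the block's top corners. So the fingertips may end higher than stated; checking by projection.

```bash
python3 - <<'E'
from h import *
d=cams.snapshot("wrist");T=np.linalg.inv(d["tool_from_camera"]);K=d["camera_matrix"];print(K.round(1))
def pj(p):
    c=C@(T[:3,:3]@np.array(p)/1+T[:3,3]);u=K@c;return (u[:2]/u[2]).round(1)
for y in (.044,.014,.010,0):
  for x in(.009,-.009):
    for z in (0,-.0187,-.03,-.04): print(x,y,z,pj((x,y,z)))
E
```

```text
[[344.9   0.  317.8]
 [  0.  344.9 235. ]
 [  0.    0.    1. ]]
0.009 0.044 0 [399.  255.3]
0.009 0.044 -0.0187 [407.8 267.8]
0.009 0.044 -0.03 [414.2 276.9]
0.009 0.044 -0.04 [420.6 286. ]
-0.009 0.044 0 [396.9 286.4]
-0.009 0.044 -0.0187 [405.3 301.9]
-0.009 0.044 -0.03 [411.3 313. ]
-0.009 0.044 -0.04 [417.3 324.1]
0.009 0.014 0 [342.8 255.3]
0.009 0.014 -0.0187 [345.5 267.9]
0.009 0.014 -0.03 [347.5 276.9]
0.009 0.014 -0.04 [349.5 286. ]
-0.009 0.014 0 [342.2 286.5]
-0.009 0.014 -0.0187 [344.8 302. ]
-0.009 0.014 -0.03 [346.6 313.1]
-0.009 0.014 -0.04 [348.5 324.2]
0.009 0.01 0 [335.3 255.3]
0.009 0.01 -0.0187 [337.2 267.9]
0.009 0.01 -0.03 [338.6 276.9]
0.009 0.01 -0.04 [340. 286.]
-0.009 0.01 0 [334.9 286.5]
-0.009 0.01 -0.0187 [336.7 302. ]
-0.009 0.01 -0.03 [338.  313.1]
-0.009 0.01 -0.04 [339.3 324.2]
0.009 0 0 [316.5 255.3]
0.009 0 -0.0187 [316.5 267.9]
0.009 0 -0.03 [316.4 277. ]
0.009 0 -0.04 [316.3 286.1]
-0.009 0 0 [316.6 286.5]
-0.009 0 -0.0187 [316.5 302. ]
-0.009 0 -0.03 [316.4 313.1]
-0.009 0 -0.04 [316.4 324.2]
```

The open fingertip corners in w1 at (222/415, 275–315) fit tool z ≈ -29 mm. The fingers therefore end about 29 mm short of the stated TCP, which also explains the knob grip. I'll go that much lower, slowly and watching the force.

```bash
python3 -m pendant '[[-0.6,[0,0,0],[0,0,0]],[-0.6,[0,0,0],[0,0,0]],[-0.6,[0,0,0],[0,0,0]],[-0.6,[0,0,0],[0,0,0]],[-0.6,[0,0,0],[0,0,0]],[-0.6,[-3,0,5],[0,0,0]],[-0.6,[0,0,5],[0,0,0]],[-0.6,[0,0,3],[0,0,0]]]' 30
python3 -m pendant '[[-0.6,[0,0,3],[0,0,0]],[-0.6,[0,0,3],[0,0,0]],[-0.6,[0,0,0],[0,0,0]]]'
python3 -m pendant '[[-0.6,[0,0,3],[0,0,0]],[-0.6,[0,0,3],[0,0,0]],[-0.6,[0,0,0],[0,0,0]]]'
```

```text
clock: 10.07
tool_pos: [0.5895, 0.2093, 0.007]
eef_rot: [0.721, 0.693, -0.0, -0.0]
contact_force: [0.4, 0.2, -0.2]
opening: 0.804
finger_force: 0.0
clock: 10.45
tool_pos: [0.5897, 0.2095, 0.0014]
eef_rot: [0.721, 0.693, -0.0, -0.0]
contact_force: [-0.8, 1.1, -0.6]
opening: 0.802
finger_force: 0.0
clock: 10.82
tool_pos: [0.5896, 0.2094, -0.0047]
eef_rot: [0.721, 0.693, -0.0, -0.0]
contact_force: [0.6, -0.2, -0.8]
opening: 0.8
finger_force: 0.0
```

```bash
python3 -m pendant '[[1,[0,0,1],[0,0,0]],[1,[0,0,0],[0,0,0]],[1,[0,0,0],[0,0,0]],[1,[0,0,0],[0,0,0]],[1,[0,0,0],[0,0,0]],[1,[0,0,0],[0,0,0]],[1,[0,0,0],[0,0,0]],[1,[0,0,0],[0,0,0]]]' 30
```

```text
clock: 11.82
tool_pos: [0.5899, 0.2095, -0.0053]
eef_rot: [0.721, 0.693, 0.0, -0.0]
contact_force: [0.0, 0.6, 0.4]
opening: 0.316
finger_force: 30.0
```

```bash
python3 -m pendant '[[1,[0,0,-1],[0,0,0]],[1,[10,0,0],[0,0,0]],[1,[20,0,0],[0,0,0]],[1,[20,0,0],[0,0,0]],[1,[20,0,0],[0,0,0]],[1,[20,0,0],[0,0,0]],[1,[20,0,0],[0,0,0]],[1,[20,0,0],[0,0,0]]]'
python3 -m pendant '[[1,[10,0,0],[0,0,0]],[1,[0,0,0],[0,0,0]],[1,[0,0,-20],[0,0,0]],[1,[0,0,-40],[0,0,0]],[1,[0,0,-40],[0,0,0]],[1,[0,0,0],[0,0,0]]]'
python3 - <<'E'
from h import *
look('w5'); go([.594,-.083,.1],85.6)
E
```

```text
clock: 12.82
tool_pos: [0.5951, 0.3408, -0.0044]
eef_rot: [0.721, 0.693, 0.0, -0.0]
contact_force: [1.0, -0.6, -1.8]
opening: 0.315
finger_force: 30.0
clock: 13.58
tool_pos: [0.599, 0.3494, 0.101]
eef_rot: [0.722, 0.692, 0.004, 0.001]
contact_force: [1.5, 0.1, -0.1]
opening: 0.312
finger_force: 30.0
shift [-431.5   15.    -2.2] turn [  0.3   0.1 -88. ]
```

View pics/w5.png

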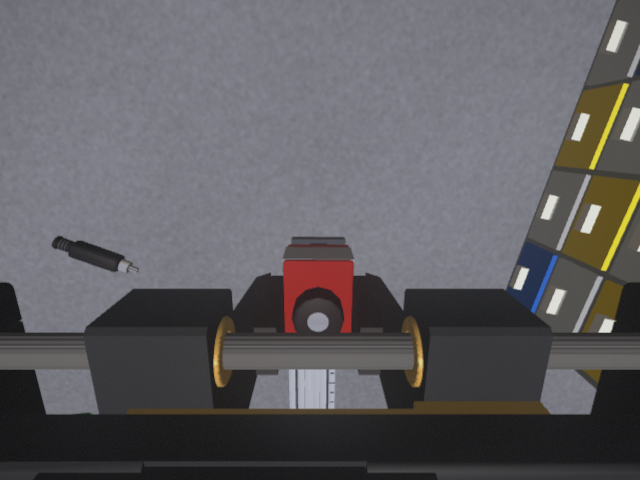

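The stop is out of the track and held upright by its block: block top front edge at row 260 (285–352), knob at (318,320). Moving over the tray.

```bash
python3 - <<'E'
from h import *
K=np.load('w5.npz')['K'];d=cams.snapshot("wrist")["tool_from_camera"]
for p,z in [((318,321),-.0585),((285,260),-.0475),((352,260),-.0475)]:
    print(np.round(hit(d[:3,3],d[:3,:3]@ray(K,p),z)*1e3,1))
E
python3 -m pendant '[[1,[-30,1,0],[0,0,0]],[1,[-50,2,0],[0,0,0]],[1,[-55,2,0],[0,0,0]],[1,[-55,2,0],[0,0,0]],[1,[-55,2,0],[0,0,0]],[1,[-55,2,0],[0,0,0]],[1,[-55,2,0],[0,0,0]],[1,[-50,2,0],[0,0,0]]]'
python3 -m pendant '[[1,[-25,0,0],[0,0,0]],[1,[0,0,0],[0,0,-10]],[1,[0,0,0],[0,0,-10]],[1,[0,0,0],[0,0,-10]],[1,[0,0,0],[0,0,-10]],[1,[0,0,0],[0,0,-10]],[1,[0,0,0],[0,0,-10]],[1,[0,0,0],[0,0,-10]]]'
python3 -m pendant '[[1,[0,0,0],[0,0,-9]],[1,[0,0,0],[0,0,-9]],[1,[0,0,0],[0,0,0]],[1,[0,0,0],[0,0,0]]]'
python3 - <<'E'
from h import *
look('w6'); go([.594,-.083,.1],85.6);print(yaw())
E
```

```text
[  3.    0.7 -58.5]
[ 23.3 -12.2 -47.5]
[ 23.3  14.  -47.5]
clock: 14.68
tool_pos: [0.5925, -0.0585, 0.0944]
eef_rot: [0.722, 0.692, -0.001, -0.001]
contact_force: [1.2, 0.6, -1.0]
opening: 0.315
finger_force: 30.0
clock: 15.68
tool_pos: [0.5916, -0.0813, 0.0943]
eef_rot: [0.191, 0.982, -0.0, -0.002]
contact_force: [-0.2, -0.0, -1.9]
opening: 0.315
finger_force: 30.0
clock: 16.18
tool_pos: [0.5924, -0.0811, 0.0949]
eef_rot: [0.039, 0.999, 0.0, -0.001]
contact_force: [0.1, -0.8, -1.1]
opening: 0.315
finger_force: 30.0
shift [-1.5 -1.9 -4.8] turn [-0.  -0.1 -0. ]
85.56350224342067
```

View pics/w6.png

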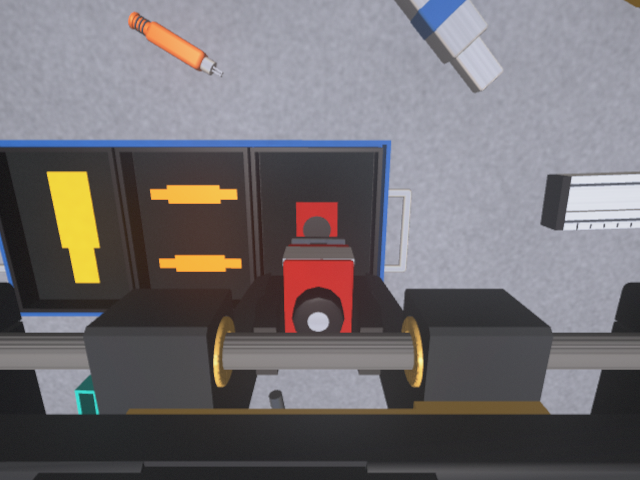

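The wrist view shows the stop outline: near edge at (296–337,203), disc about (317,227). It also shows the clamp outlines at (194,194) and (201,263) and the bar outline (47–88,171)–(75–99,283).

```bash
python3 - <<'E'
from h import *
for n,p,z in [("nl",(296,203),.006),("nr",(337,203),.006),("disc",(317,228),.006),("c1 L",(151,194),.006),("c1 R",(237,194),.006),("c2 L",(160,263),.006),("c2 R",(242,263),.006),("bar thick",(67.5,171),.006),("bar thin",(87,283),.006),("binstop inner L top",(257,152),.023),("inner R",(384,150),.023)]:
    print(n,np.round(wr('w6',p,z)*1e3,1))
a=np.radians(-4.4); 
n=(wr('w6',(296,203),.006)+wr('w6',(337,203),.006))/2; c=n+.022*np.array([np.cos(a),np.sin(a),0]); print("centre",c)
T=pose(); t=c-T[:3,:3]@np.array([.003,.0007,0]); t[2]=.02; go(t,85.6)
E
```

```text
nl [570.6 -96.3   6. ]
nr [573.1 -64.7   6. ]
disc [591.8 -81.6   6. ]
c1 L [ 554.9 -206.5    6. ]
c1 R [ 560.1 -140.7    6. ]
c2 L [ 611.  -210.9    6. ]
c2 R [ 616.2 -144.6    6. ]
bar thick [ 532.8 -265.7    6. ]
bar thin [ 623.5 -274.4    6. ]
binstop inner L top [ 529.8 -118.5   23. ]
inner R [535.4 -30.5  23. ]
centre [ 0.59378906 -0.08214493  0.006     ]
shift [-4.3 -1.7 75.2] turn [-0.  -0.1 -0. ]
```

```bash
python3 -m pendant '[[1,[-4,-2,20],[0,0,0]],[1,[0,0,30],[0,0,0]],[1,[0,0,25],[0,0,0]],[1,[0,0,15],[0,0,0]],[1,[0,0,4],[0,0,0]],[1,[0,0,0],[0,0,0]],[1,[0,0,0],[0,0,0]]]'
python3 -m pendant '[[1,[0,0,2],[0,0,0]],[1,[0,0,0],[0,0,0]]]'
python3 -m pendant '[[1,[0,0,1],[0,0,0]],[1,[0,0,0],[0,0,0]]]'
python3 -m pendant '[[1,[0,0,1],[0,0,0]],[1,[0,0,0],[0,0,0]]]'
```

```text
clock: 17.1
tool_pos: [0.5977, -0.0832, 0.0025]
eef_rot: [0.038, 0.999, 0.0, 0.001]
contact_force: [-0.3, -0.2, -0.9]
opening: 0.313
finger_force: 30.0
clock: 17.35
tool_pos: [0.5971, -0.0833, -0.0002]
eef_rot: [0.038, 0.999, -0.0, 0.0]
contact_force: [0.3, -0.9, -1.4]
opening: 0.317
finger_force: 30.0
clock: 17.6
tool_pos: [0.5969, -0.0831, -0.0014]
eef_rot: [0.038, 0.999, 0.0, -0.0]
contact_force: [-0.1, -0.2, -1.7]
opening: 0.315
finger_force: 30.0
clock: 17.85
tool_pos: [0.5969, -0.0832, -0.0025]
eef_rot: [0.038, 0.999, 0.0, -0.0]
contact_force: [-0.8, -0.5, -1.5]
opening: 0.315
finger_force: 30.0
```

```bash
for i in 1 2 3; do python3 -m pendant '[[1,[0,0,1],[0,0,0]],[1,[0,0,0],[0,0,0]]]' | egrep 'pos|contact'; done
```

```text
tool_pos: [0.5969, -0.0832, -0.0035]
contact_force: [0.0, 0.3, -1.1]
tool_pos: [0.5969, -0.0832, -0.0045]
contact_force: [0.5, 0.4, -1.6]
tool_pos: [0.597, -0.0832, -0.0053]
contact_force: [-0.8, -0.6, -1.3]
```

```bash
for i in 1; do python3 -m pendant '[[1,[0,0,0.7],[0,0,0]],[1,[0,0,0],[0,0,0]]]' | egrep 'pos|contact';  python3 -m pendant '[[1,[0,0,0.7],[0,0,0]],[1,[0,0,0],[0,0,0]]]' | egrep 'pos|contact'; done
```

```text
tool_pos: [0.5971, -0.0831, -0.0053]
contact_force: [-1.2, 0.2, 5.3]
tool_pos: [0.5971, -0.0832, -0.0054]
contact_force: [-3.5, 0.5, 10.9]
```

```bash
python3 -m pendant '[[1,[0,0,-1.2],[0,0,0]],[0.1,[0,0,0],[0,0,0]],[0.1,[0,0,0],[0,0,0]],[0.1,[0,0,0],[0,0,0]],[0.1,[0,0,-20],[0,0,0]],[0.1,[0,0,-40],[0,0,0]],[0.1,[0,0,-40],[0,0,0]],[0.1,[0,0,0],[0,0,0]]]'
python3 - <<'E'
from h import *
go([.4426,.151,.1],151);print(yaw())
E
```

```text
clock: 20.1
tool_pos: [0.5998, -0.0831, 0.0988]
eef_rot: [0.038, 0.999, 0.0, 0.004]
contact_force: [0.1, -0.7, -0.6]
opening: 0.447
finger_force: 0.0
shift [174.4 221.6  -2.4] turn [ -0.2   0.4 -65.3]
85.66674764865114
```

```bash
python3 -m pendant '[[-1,[29,37,0],[0,0,0]],[-1,[29,37,0],[0,0,0]],[-1,[29,37,0],[0,0,0]],[-1,[29,37,0],[0,0,0]],[-1,[29,37,0],[0,0,0]],[-1,[29,37,-2],[0,0,0]],[-1,[0,0,0],[0,0,-10]],[-1,[0,0,0],[0,0,-10]]]'
python3 -m pendant '[[-1,[0,0,0],[0,0,-10]],[-1,[0,0,0],[0,0,-10]],[-1,[0,0,0],[0,0,-10]],[-1,[0,0,0],[0,0,-10]],[-1,[0,0,0],[0,0,-5.4]],[-1,[0,0,0],[0,0,0]],[-1,[0,0,0],[0,0,0]]]'
python3 - <<'E'
from h import *
look('w7'); go([.4426,.151,.1],151)
E
```

```text
clock: 21.1
tool_pos: [0.4394, 0.1521, 0.0965]
eef_rot: [-0.141, 0.99, -0.0, -0.0]
contact_force: [-0.9, 0.3, 0.8]
opening: 0.998
finger_force: 0.0
clock: 21.98
tool_pos: [0.4401, 0.1512, 0.0964]
eef_rot: [-0.507, 0.862, -0.0, -0.0]
contact_force: [0.4, 0.3, -0.2]
opening: 1.001
finger_force: 0.0
shift [-1.  -2.3 -3.6] turn [-0. -0.  0.]
```

View pics/w7.png

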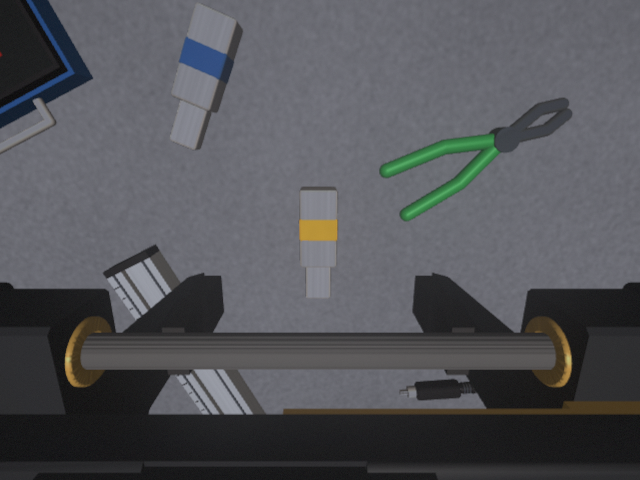

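The yellow bar lies vertical in view: thick end at (300–337,191), thin end at (306–330,297), band at row 230.

```bash
python3 - <<'E'
from h import *
a=wr('w7',(318.5,191),.022);b=wr('w7',(318,297),.014);print(a,b,np.degrees(np.arctan2(*(b-a)[1::-1])),np.linalg.norm((b-a)[:2]))
m=(a+b)/2;u=(b-a)[:2]/np.linalg.norm((b-a)[:2]);g=m.copy();g[:2]-=u*.009;g[2]=.02;print(m,g);go(g,151)
print([wr('w7',p,.01).round(3) for p in((405,215),(386,172))])
E
```

```text
[0.42459048 0.12287018 0.022     ] [0.46741065 0.19926777 0.014     ] 60.729757203084006 0.08757945036875386
[0.44600056 0.16106897 0.018     ] [0.4416002  0.15321807 0.02      ]
shift [-2.5 -0.3 76.4] turn [-0. -0.  0.]
[array([0.376, 0.173, 0.01 ]), array([0.374, 0.136, 0.01 ])]
```

```bash
python3 -m pendant '[[-0.2,[-2.5,0,30],[0,0,0]],[-0.2,[0,0,35],[0,0,0]],[-0.2,[0,0,35],[0,0,0]],[-0.2,[0,0,14],[0,0,0]],[-0.2,[0,0,4],[0,0,0]],[-0.2,[0,0,0],[0,0,0]]]' 40
python3 -m pendant '[[-0.2,[0,0,2],[0,0,0]],[-0.2,[0,0,2],[0,0,0]],[1,[0,0,0],[0,0,0]],[1,[0,0,0],[0,0,0]],[1,[0,0,0],[0,0,0]],[1,[0,0,0],[0,0,0]],[1,[0,0,0],[0,0,0]],[1,[0,0,0],[0,0,0]]]' 40
python3 -m pendant '[[1,[0,0,-20],[0,0,0]],[1,[0,0,-40],[0,0,0]],[1,[0,0,-45],[0,0,0]],[1,[0,0,0],[0,0,0]],[1,[0,0,0],[0,0,0]]]'
```

```text
clock: 22.78
tool_pos: [0.4415, 0.1537, -0.0214]
eef_rot: [-0.508, 0.861, -0.0, 0.0]
contact_force: [-0.8, -0.1, 0.5]
opening: 0.6
finger_force: 0.0
clock: 23.78
tool_pos: [0.4414, 0.1535, -0.0255]
eef_rot: [-0.508, 0.861, 0.0, 0.0]
contact_force: [-0.1, 0.4, 2.9]
opening: 0.312
finger_force: 40.0
clock: 24.4
tool_pos: [0.4409, 0.1526, 0.0785]
eef_rot: [-0.508, 0.861, -0.0, -0.001]
contact_force: [-0.5, 0.3, -5.3]
opening: 0.315
finger_force: 40.0
```

```bash
python3 - <<'E'
from h import *
go([.5693,-.2692,.08],85.3)
E
```

```text
shift [ 307.  -316.5   -1.2] turn [-0.  -0.1 65.8]
```

```bash
python3 -m pendant '[[1,[25,-26,0],[0,0,0]],[1,[40,-42,-1],[0,0,0]],[1,[40,-42,0],[0,0,0]],[1,[40,-42,0],[0,0,0]],[1,[40,-42,0],[0,0,0]],[1,[40,-42,0],[0,0,0]],[1,[40,-42,0],[0,0,0]],[1,[40,-38,0],[0,0,0]]]'
python3 -m pendant '[[1,[0,0,0],[0,0,10]],[1,[0,0,0],[0,0,10]],[1,[0,0,0],[0,0,10]],[1,[0,0,0],[0,0,10]],[1,[0,0,0],[0,0,10]],[1,[0,0,0],[0,0,10]],[1,[0,0,0],[0,0,6]],[1,[0,0,0],[0,0,0]]]'
python3 - <<'E'
from h import *
go([.5693,-.2692,-.01],85.3); look('w8')
E
```

```text
clock: 25.4
tool_pos: [0.5694, -0.2681, 0.0773]
eef_rot: [-0.508, 0.861, 0.001, -0.002]
contact_force: [1.2, 1.0, -5.0]
opening: 0.315
finger_force: 40.0
clock: 26.4
tool_pos: [0.5691, -0.2658, 0.078]
eef_rot: [0.042, 0.999, -0.0, -0.002]
contact_force: [-0.3, -0.4, -4.3]
opening: 0.316
finger_force: 40.0
shift [-0.9 -3.3 88. ] turn [-0.  -0.3 -0.1]
```

View pics/w8.png

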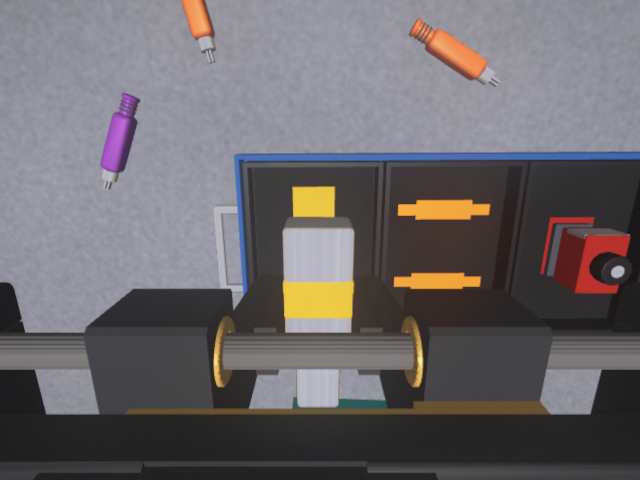

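The bar is held aligned over its outline (near edge at 293–335, row 187), thin end away, and the stop stands upright at (590,260) on its outline.

```bash
python3 - <<'E'
from h import *
print(wr('w8',(314,187),.006), [wr('w8',p,.006)[:2].round(4) for p in((398,210),(489,210),(394,282),(480,282))])
E
python3 -m pendant '[[1,[-1,-3.3,20],[0,0,0]],[1,[0,0,30],[0,0,0]],[1,[0,0,25],[0,0,0]],[1,[0,0,15],[0,0,0]],[1,[0,0,3],[0,0,0]],[1,[0,0,0],[0,0,0]],[1,[0,0,0],[0,0,0]]]'
for i in 1; do python3 -m pendant '[[1,[0,0,2],[0,0,0]],[1,[0,0,0],[0,0,0]]]' | egrep 'pos|contact'; done
```

```text
[ 0.53361495 -0.26553591  0.006     ] [array([ 0.5554, -0.2061]), array([ 0.5609, -0.1402]), array([ 0.6116, -0.2105]), array([ 0.6171, -0.1445])]
clock: 27.32
tool_pos: [0.572, -0.2699, -0.0117]
eef_rot: [0.043, 0.999, -0.0, 0.001]
contact_force: [-0.3, -0.8, -4.6]
opening: 0.312
finger_force: 40.0
tool_pos: [0.5713, -0.2698, -0.0144]
contact_force: [-0.4, -0.8, -4.3]
```

```bash
for i in 1; do python3 -m pendant '[[1,[2,0,2],[0,0,0]],[1,[0,0,0],[0,0,0]]]' | egrep 'pos|contact'; for k in 1 2 3; do python3 -m pendant '[[1,[0,0,1],[0,0,0]],[1,[0,0,0],[0,0,0]]]' | egrep 'pos|contact'; done; done
```

```text
tool_pos: [0.5687, -0.2695, -0.0168]
contact_force: [-0.6, -0.3, -4.6]
tool_pos: [0.5693, -0.2695, -0.0177]
contact_force: [-0.6, -0.1, -4.4]
tool_pos: [0.5692, -0.2694, -0.0187]
contact_force: [-1.0, -0.7, -4.2]
tool_pos: [0.5693, -0.2695, -0.0194]
contact_force: [-1.7, -0.0, -2.2]
```

```bash
python3 -m pendant '[[1,[0,0,0.5],[0,0,0]],[0.16,[0,0,0],[0,0,0]],[0.16,[0,0,0],[0,0,0]],[0.16,[0,0,0],[0,0,0]],[0.16,[0,0,-20],[0,0,0]],[0.16,[0,0,-40],[0,0,0]],[0.16,[0,0,-45],[0,0,0]],[0.16,[0,0,0],[0,0,0]]]'
python3 - <<'E'
from h import *
go([.457,-.169,.09],145.8)
E
```

```text
clock: 29.58
tool_pos: [0.5724, -0.2703, 0.0899]
eef_rot: [0.043, 0.999, -0.001, 0.004]
contact_force: [0.0, -0.5, 0.2]
opening: 0.415
finger_force: 0.0
shift [123.7  91.   -1.3] turn [ -0.4   0.4 -60.7]
```

```bash
python3 -m pendant '[[0.1,[31,23,0],[0,0,0]],[0.1,[31,23,0],[0,0,0]],[0.1,[31,23,0],[0,0,0]],[0.1,[31,23,0],[0,0,0]],[0.1,[0,0,0],[0,0,-10]],[0.1,[0,0,0],[0,0,-10]],[0.1,[0,0,0],[0,0,-10]],[0.1,[0,0,0],[0,0,-10]]]'
python3 -m pendant '[[0.1,[0,0,0],[0,0,-10]],[0.1,[0,0,0],[0,0,-10]],[0.1,[0,0,0],[0,0,0]],[0.1,[0,0,0],[0,0,0]]]'
python3 - <<'E'
from h import *
look('w9'); go([.457,-.169,.09],145.8);print(yaw())
E
```

```text
clock: 30.58
tool_pos: [0.4534, -0.1673, 0.0851]
eef_rot: [-0.304, 0.953, -0.0, -0.0]
contact_force: [0.4, 0.4, -0.8]
opening: 0.449
finger_force: 0.0
clock: 31.08
tool_pos: [0.4534, -0.1673, 0.085]
eef_rot: [-0.461, 0.887, -0.0, -0.0]
contact_force: [-0.2, -0.4, -0.7]
opening: 0.453
finger_force: 0.0
shift [-0.6 -3.9 -5. ] turn [-0.  -0.  -0.8]
144.95273871992887
```

View pics/w9.png

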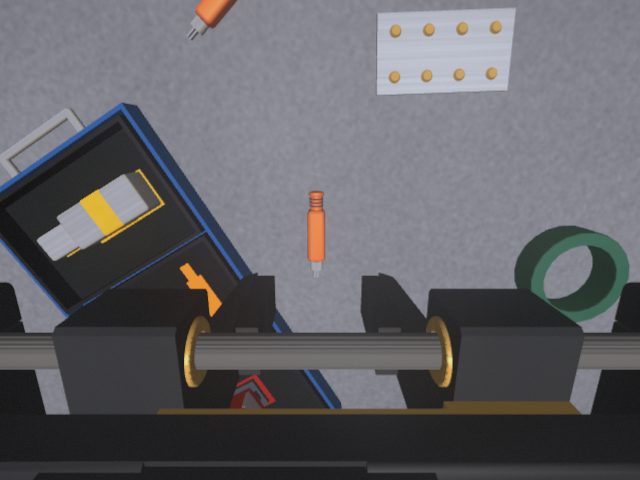

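The bar lies flat on its outline in its bin. Clamp A is vertical in view, body from (316,207) to (317,262), nose down at 275.

```bash
python3 - <<'E'
from h import *
a=wr('w9',(316,207),.013);b=wr('w9',(317,262),.013);print(a,b,np.linalg.norm(b-a),np.degrees(np.arctan2(*(b-a)[1::-1])))
m=(a+b)/2;m[2]=0;go(m)
E
```

```text
[ 0.44303012 -0.18552949  0.013     ] [ 0.46679117 -0.15052027  0.013     ] 0.04231114318405194 55.83493751070807
shift [-0.2 -1.6 85. ] turn [0. 0. 0.]
```

```bash
python3 -m pendant '[[0.1,[0,-1.6,30],[0,0,-1]],[0.1,[0,0,35],[0,0,0]],[0.1,[0,0,30],[0,0,0]],[0.1,[0,0,12],[0,0,0]],[0.1,[0,0,3],[0,0,0]],[0.1,[0,0,0],[0,0,0]],[0.1,[0,0,0],[0,0,0]]]' 20
python3 -m pendant '[[1,[0,0,0],[0,0,0]],[1,[0,0,0],[0,0,0]],[1,[0,0,0],[0,0,0]],[1,[0,0,0],[0,0,0]],[1,[0,0,0],[0,0,0]],[1,[0,0,0],[0,0,0]]]' 20
python3 -m pendant '[[1,[0,0,-20],[0,0,0]],[1,[0,0,-40],[0,0,0]],[1,[0,0,-45],[0,0,0]],[1,[0,0,0],[0,0,0]],[1,[0,0,0],[0,0,0]]]'
python3 - <<'E'
from h import *
go([.5578,-.1734,.08],175.6);print(yaw())
E
```

```text
clock: 32.0
tool_pos: [0.4553, -0.1683, -0.0245]
eef_rot: [-0.47, 0.883, -0.0, 0.0]
contact_force: [0.2, 0.2, 0.2]
opening: 0.451
finger_force: 0.0
clock: 32.75
tool_pos: [0.455, -0.1682, -0.025]
eef_rot: [-0.47, 0.883, -0.0, 0.0]
contact_force: [-0.1, -0.1, 3.1]
opening: 0.145
finger_force: 20.0
clock: 33.38
tool_pos: [0.4544, -0.1684, 0.0794]
eef_rot: [-0.47, 0.883, 0.0, -0.0]
contact_force: [0.5, -0.1, -0.7]
opening: 0.144
finger_force: 20.0
shift [-53.6 -88.6  -0.7] turn [  0.   -0.  -29.5]
146.06739730619557
```

```bash
python3 -m pendant '[[1,[-27,-44,0],[0,0,0]],[1,[-27,-44,0],[0,0,0]],[1,[0,0,0],[0,0,-10]],[1,[0,0,0],[0,0,-10]],[1,[0,0,0],[0,0,-9.5]],[1,[0,0,0],[0,0,0]],[1,[0,0,0],[0,0,0]]]'
python3 - <<'E'
from h import *
go([.5578,-.1734,-.019],175.6)
E
```

```text
clock: 34.25
tool_pos: [0.5575, -0.1723, 0.0789]
eef_rot: [-0.678, 0.735, 0.001, -0.001]
contact_force: [0.6, -0.3, -0.7]
opening: 0.143
finger_force: 20.0
shift [ 1.1 -0.6 97.9] turn [ 0.1  0.  -0.1]
```

```bash
python3 -m pendant '[[1,[1,-0.5,25],[0,0,0]],[1,[0,0,30],[0,0,0]],[1,[0,0,25],[0,0,0]],[1,[0,0,11],[0,0,0]],[1,[0,0,3],[0,0,0]],[1,[0,0,1],[0,0,0]],[1,[0,0,0],[0,0,0]]]'
for k in 1 2 3; do python3 -m pendant '[[1,[0,0,1],[0,0,0]],[1,[0,0,0],[0,0,0]]]' | egrep 'pos|contact'; done
```

```text
clock: 35.12
tool_pos: [0.559, -0.1735, -0.0143]
eef_rot: [-0.679, 0.734, -0.001, 0.0]
contact_force: [-0.1, -0.8, 0.6]
opening: 0.145
finger_force: 20.0
tool_pos: [0.5586, -0.1735, -0.0159]
contact_force: [-0.6, 0.4, -1.1]
tool_pos: [0.5584, -0.1734, -0.0172]
contact_force: [0.0, -0.2, -0.9]
tool_pos: [0.5584, -0.1734, -0.0182]
contact_force: [-0.8, -0.0, -0.1]
```

```bash
for k in 1 2; do python3 -m pendant '[[1,[0,0,0.7],[0,0,0]],[1,[0,0,0],[0,0,0]]]' | egrep 'pos|contact'; done
python3 -m pendant '[[0.55,[0,0,0],[0,0,0]],[0.55,[0,0,0],[0,0,0]],[0.55,[0,0,0],[0,0,0]],[0.55,[0,0,-20],[0,0,0]],[0.55,[0,0,-40],[0,0,0]],[0.55,[0,0,-45],[0,0,0]],[0.55,[0,0,0],[0,0,0]]]'
python3 - <<'E'
from h import *
go([.413,-.3305,.085],101)
E
```

```text
tool_pos: [0.5585, -0.1734, -0.0189]
contact_force: [0.4, 0.2, -0.3]
tool_pos: [0.5585, -0.1735, -0.0189]
contact_force: [-0.6, 0.2, 5.6]
clock: 37.25
tool_pos: [0.5613, -0.1731, 0.0901]
eef_rot: [-0.679, 0.734, -0.003, 0.003]
contact_force: [0.2, -0.4, 0.1]
opening: 0.227
finger_force: 0.0
shift [168.3 135.8   4. ] turn [-0.4  0.3 74.6]
```

```bash
python3 -m pendant '[[0.1,[42,34,0],[0,0,0]],[0.1,[42,34,0],[0,0,0]],[0.1,[42,34,0],[0,0,0]],[0.1,[42,34,0],[0,0,0]],[0.1,[0,0,0],[0,0,10]],[0.1,[0,0,0],[0,0,10]],[0.1,[0,0,0],[0,0,10]],[0.1,[0,0,0],[0,0,10]]]'
python3 -m pendant '[[0.1,[0,0,0],[0,0,10]],[0.1,[0,0,0],[0,0,10]],[0.1,[0,0,0],[0,0,10]],[0.1,[0,0,0],[0,0,5]],[0.1,[0,0,0],[0,0,0]],[0.1,[0,0,0],[0,0,0]]]'
python3 - <<'E'
from h import *
look('w10'); go([.413,-.3305,.085],101);print(yaw())
E
```

```text
clock: 38.25
tool_pos: [0.4093, -0.3304, 0.0853]
eef_rot: [-0.385, 0.923, 0.0, -0.0]
contact_force: [-0.2, 0.6, 0.0]
opening: 0.455
finger_force: 0.0
clock: 39.0
tool_pos: [0.4097, -0.3304, 0.0854]
eef_rot: [-0.093, 0.996, 0.0, -0.0]
contact_force: [0.6, -0.3, -1.0]
opening: 0.453
finger_force: 0.0
shift [-3.2 -0.7  0.4] turn [ 0.  -0.  -0.3]
100.65877922124943
```

View pics/w10.png

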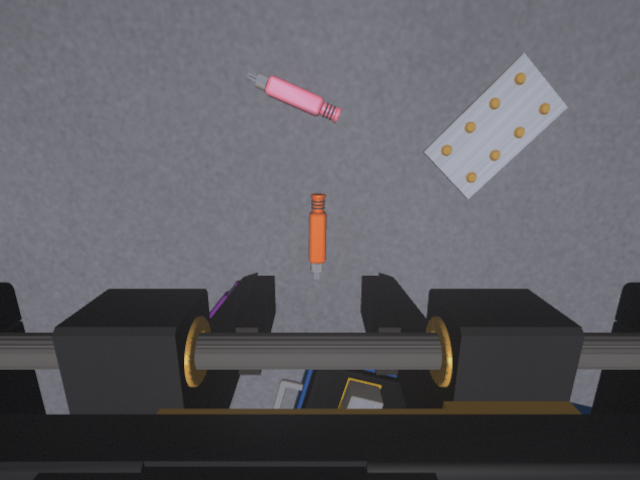

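Clamp B is vertical in view, body (318,211)–(317,263), with the pink look-alike at (295,96) well clear and the purple one at (225,295).

```bash
python3 - <<'E'
from h import *
a=wr('w10',(318,210),.013);b=wr('w10',(317,263),.013);print(a,b,np.linalg.norm(b-a),np.degrees(np.arctan2(*(b-a)[1::-1])))
m=(a+b)/2;m[2]=-.025;go(m)
E
```

```text
[ 0.39175329 -0.33378617  0.013     ] [ 0.43217045 -0.32695553  0.013     ] 0.0409903011573121 9.592535061023707
shift [ -2.2  -0.4 110.4] turn [0. 0. 0.]
```

```bash
python3 -m pendant '[[0.1,[-2,-0.4,30],[0,0,1]],[0.1,[0,0,35],[0,0,0]],[0.1,[0,0,30],[0,0,0]],[0.1,[0,0,12],[0,0,0]],[0.1,[0,0,3],[0,0,0]],[0.1,[0,0,0],[0,0,0]],[0.1,[0,0,0],[0,0,0]]]' 20
python3 -m pendant '[[1,[0,0,0],[0,0,0]],[1,[0,0,0],[0,0,0]],[1,[0,0,0],[0,0,0]],[1,[0,0,0],[0,0,0]],[1,[0,0,0],[0,0,0]],[1,[0,0,0],[0,0,0]]]' 20
python3 -m pendant '[[1,[0,0,-20],[0,0,0]],[1,[0,0,-40],[0,0,0]],[1,[0,0,-45],[0,0,0]],[1,[0,0,0],[0,0,0]],[1,[0,0,0],[0,0,0]]]'
python3 - <<'E'
from h import *
go([.614,-.1776,.08],175.6);print(yaw())
E
```

```text
clock: 39.92
tool_pos: [0.4125, -0.3309, -0.0236]
eef_rot: [-0.083, 0.997, -0.0, 0.001]
contact_force: [0.2, 1.0, 1.0]
opening: 0.451
finger_force: 0.0
clock: 40.67
tool_pos: [0.412, -0.3306, -0.0244]
eef_rot: [-0.084, 0.997, -0.0, 0.0]
contact_force: [-0.6, -0.2, 2.6]
opening: 0.145
finger_force: 20.0
clock: 41.3
tool_pos: [0.4113, -0.3306, 0.0799]
eef_rot: [-0.083, 0.997, 0.0, -0.0]
contact_force: [-0.1, -0.3, -0.0]
opening: 0.144
finger_force: 20.0
shift [-225.3  117.2   -0.3] turn [  0.1  -0.  -76. ]
99.57195140880799
```

```bash
python3 -m pendant '[[1,[-45,23,0],[0,0,0]],[1,[-45,23,0],[0,0,0]],[1,[-45,23.5,0],[0,0,0]],[1,[-45,23.5,0],[0,0,0]],[1,[-45,24,0],[0,0,0]],[1,[0,0,0],[0,0,-10]],[1,[0,0,0],[0,0,-10]],[1,[0,0,0],[0,0,-10]]]'
python3 -m pendant '[[1,[0,0,0],[0,0,-10]],[1,[0,0,0],[0,0,-10]],[1,[0,0,0],[0,0,-10]],[1,[0,0,0],[0,0,-10]],[1,[0,0,0],[0,0,-6]],[1,[0,0,0],[0,0,0]],[1,[0,0,0],[0,0,0]]]'
python3 - <<'E'
from h import *
go([.614,-.1776,-.019],175.6)
E
```

```text
clock: 42.3
tool_pos: [0.6132, -0.1774, 0.0781]
eef_rot: [-0.342, 0.94, 0.001, -0.002]
contact_force: [0.1, -0.1, 0.8]
opening: 0.145
finger_force: 20.0
clock: 43.18
tool_pos: [0.6138, -0.1775, 0.0794]
eef_rot: [-0.679, 0.734, 0.001, -0.001]
contact_force: [-0.2, -1.0, -0.5]
opening: 0.146
finger_force: 20.0
shift [ 0.  -0.4 98.4] turn [ 0.1  0.  -0.1]
```

```bash
python3 -m pendant '[[1,[0,0,25],[0,0,0]],[1,[0,0,30],[0,0,0]],[1,[0,0,25],[0,0,0]],[1,[0,0,11],[0,0,0]],[1,[0,0,3],[0,0,0]],[1,[0,0,1],[0,0,0]],[1,[0,0,0],[0,0,0]]]'
for k in 1 2 3; do python3 -m pendant '[[1,[0,0,1],[0,0,0]],[1,[0,0,0],[0,0,0]]]' | egrep 'pos|contact'; done
```

```text
clock: 44.05
tool_pos: [0.615, -0.1777, -0.0136]
eef_rot: [-0.679, 0.734, -0.001, 0.001]
contact_force: [0.3, 0.4, -1.2]
opening: 0.146
finger_force: 20.0
tool_pos: [0.6145, -0.1778, -0.0152]
contact_force: [-0.3, -0.2, -0.5]
tool_pos: [0.6143, -0.1777, -0.0166]
contact_force: [0.3, -0.5, -0.0]
tool_pos: [0.6143, -0.1777, -0.0176]
contact_force: [-1.1, -0.2, -0.1]
```

```bash
for k in 1 2; do python3 -m pendant '[[1,[0,0,0.7],[0,0,0]],[1,[0,0,0],[0,0,0]]]' | egrep 'pos|contact'; done
```

```text
tool_pos: [0.6143, -0.1777, -0.0183]
contact_force: [0.3, 1.1, -0.7]
tool_pos: [0.6144, -0.1776, -0.0183]
contact_force: [-2.8, -0.5, 5.4]
```

```bash
python3 -m pendant '[[0.55,[0,0,0],[0,0,0]],[0.55,[0,0,0],[0,0,0]],[0.55,[0,0,0],[0,0,0]],[0.55,[0,0,-20],[0,0,0]],[0.55,[0,0,-40],[0,0,0]],[0.55,[0,0,-50],[0,0,0]],[0.55,[0,0,-60],[0,0,0]],[0.55,[0,0,0],[0,0,0]]]'
python3 - <<'E'
from h import *
i=cams.snapshot("top")["img"][:,:,::-1]; i=i[170:320,140:500]
cv2.imwrite("pics/end.png",cv2.resize(i,None,fx=2.2,fy=2.2,interpolation=cv2.INTER_CUBIC))
E
```

```text
clock: 46.3
tool_pos: [0.618, -0.1764, 0.1579]
eef_rot: [-0.679, 0.734, -0.004, 0.004]
contact_force: [0.0, -1.3, -0.5]
opening: 0.226
finger_force: 0.0
```

View pics/end.png

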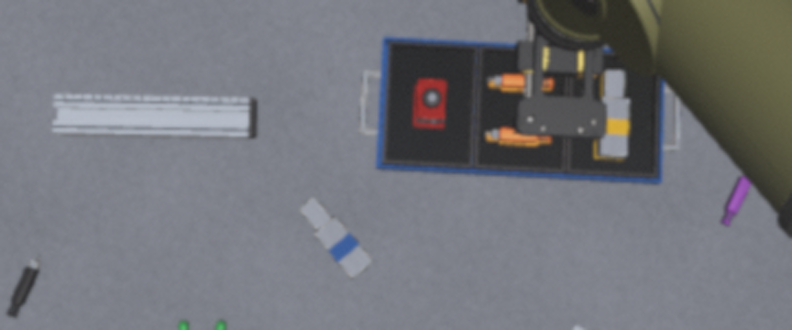

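The final top view shows the stop upright at (430,103), clamps at (520,83) and (518,136), and the bar at (612,115), all in their bins. The blue bar and black clamp have not moved.

```bash
python3 -c "
from plant import r
print(r.finish_job())"
```

```text
the job is handed in; nothing more can be done
None
```

The job is handed in at about 46 s of the 118 s allowed: the stop stands upright in its bin, the yellow-band bar and both copper clamps lie in theirs, and the blue-band bar and black clamp were left alone. My first grip on the stop slipped off its knob, because the fingertips end about 29 mm short of the stated TCP; I allowed for that from then on.

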